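Feed one puck from the magazine and run it under the sensor

TASK

Feed one puck on the sorting rig: push the carrier along until its tray is below the feeder's drop hole, then pull the stiff slide out 60 mm, to its red line and never beyond 70 mm, so that the white puck drops into the tray, and push the slide fully home again. Then push the carrier on under the sensor until it rests against the end stop, and then press the green start button fully down. Do not press the red stop button, and leave the other things on the bench where they are.

Things in the scene. Friction and masses are not known exactly. Their poses are not given: they have to be found in the camera images.
- rig: The sorting rig, fixed to the bench; origin on the bench (z = 0) below the drop hole's centre. y runs along the carrier track to the end stop, x away from the robot to the magazine, z up; turned up to 0.25 rad from the world axes. Track bed 92 mm wide, y = -315 to +155 mm, top at z = 8 mm, between rails 20 mm high. Feeder floor plate over it: x = -56 to +100, y = -38 to +38 mm, underside z = 28 mm.
- drop_hole (a point): Centre of the 49 mm wide octagonal drop hole in the feeder's floor plate, at the plate's top (z = 31 mm), rig x = y = 0; the shut slide covers it. The black strap over the slide in front of it has its front edge at rig x = -50 mm, its top at z = 47 mm.
- magazine (a point): Centre of the clear puck magazine, at the floor plate's top (z = 31 mm), rig x = 60 mm, y = 0; the chute is 57 mm square outside, its top at z = 100 mm. It holds three pucks; the lowest, white one lies in the slide's pocket.
- sensor (a point): Lens of the green sensor on its gantry over the track, 30 mm above the bench, at rig y = +95 mm; posts at rig x = +-53 mm, the head's top at z = 79 mm.
- end_stop (a point): Middle of the face of the black end stop that closes the track, at rig y = +137 mm, 17 mm above the bench. The carrier's leading end meets it when the tray centre is at rig y = +95 mm, right under the sensor.
- slide (a joint): Travel of the steel dosing slide in m: 0 = fully home, grows as it is pulled out towards the robot (rig -x). Stiff: about 9 N of friction plus 25 N per m/s; stays where left. At 0.060 its 48 mm pocket is over the drop hole and the front edge of the red line across it is level with the strap's front edge. Beyond 0.070 it starts to uncover the stack. It would come out 0.105.
- slide_grip (a point): Grip point on the slide's upright orange tab, moving with the slide: the tab is 12 mm thick (rig x), 44 mm wide (rig y), from z = 40 to 86 mm; this point is on its centre, 68 mm above the bench, at rig x = -78 mm when home. The slide below it is 60 mm wide, its top at z = 40 mm. Best pinched across its thickness from above.
- carrier_tray (a point): Centre of the carrier's tray floor, 15 mm above the bench; axes as the rig's. The carrier is a loose plate (about 0.25 kg) in the track with 1.5 mm side play: black tray 65 mm wide, 84 mm long, pocket 55 mm (rig x) by 76 mm (rig y), walls up to z = 23 mm, then a blue tail plate (top at z = 16 mm) back to 192 mm from the tray centre, towards rig -y. Slides easily.
- carrier_knob (a point): Middle of the upright black knob on the carrier's tail, 173 mm behind the tray centre (rig -y): 18 mm across, from z = 20 to 64 mm; this point is 46 mm above the bench. The knob cannot go under the feeder; the tray, its puck and the tail plate pass with 3 mm to spare.
- puck1_center (a point): Centre of the white acetal puck, 44 mm across, 10 mm thick, 21 g, slippery; the lowest in the magazine, lying in the slide's pocket at the start.
- puck2_center (a point): Centre of the grey puck, same size, second in the magazine; it drops into the pocket when the slide comes home.
- puck3_center (a point): Centre of the orange puck, same size, third in the magazine.
- start (a joint): Travel of the green start button in m: 0 = out, 0.006 = fully down (about 5 N); springs back.
- start_top (a point): Centre of the top of the green button (28 mm across), 62 mm above the bench, on a fixed grey box 60 x 60 x 44 mm on the robot's side of the rig, to the left or right of the slide; it swaps places with the stop box.
- stop (a joint): Travel of the red stop button in m, made just as the green one.
- stop_top (a point): Centre of the top of the red button, 62 mm above the bench, on a fixed yellow box 60 x 60 x 44 mm. Not to be pressed.
- carrier: The loose carrier of point carrier_tray; origin below the tray centre on its underside.
- puck1: The white puck of point puck1_center; origin at the centre of its underside.
- screwdriver: Loose yellow screwdriver, 180 mm long along its x axis, lying beyond the track; bystander.
- multimeter: Loose yellow multimeter, 75 x 145 x 40 mm, to the left of the rig; bystander.
- dish: Loose black dish of spare pucks, 128 mm across, 22 mm high, beyond the rig; bystander.
- mouse: Loose black computer mouse, 60 x 105 x 34 mm, near the right end of the track; bystander.
There are look-alikes about, which are no part of the job. Of the things that look like the part that bears puck3_center, the middle-sized one is meant. There is more than one size of the carrier; the job needs the larger.

How it is judged:
By the outcome, as a careful person would: the job done as asked, in the order asked, and still so for the second after the job is handed in, with the robot touching nothing.
It also fails if it takes over 67 s, if anything falls off the work surface, if the arm or the gripper's body presses on something with over 40 N, if the wrist force passes 120 N, or if a joint passes its speed limit or range.

ROBOT

A 7-joint arm with a two-finger parallel gripper is mounted at the origin on the work surface. World frame = base frame: x ahead of the robot, y to its left, z up, the work surface at z = 0. Lengths are in m, angles in rad, forces in N, time in s.
With the tool pointing down it reaches from about 0.4 to 0.9 m from the base axis. Payload 5.5 kg.
Tool frame: the origin (TCP) lies midway between the tips of the shut fingers; the grasp point (between the pads) lies 19 mm behind it (manip.grip_depth is the distance from the TCP to the grasp point, in m); z points along the fingers, x is the direction in which the jaws open and shut, and the axes are right-handed (so a half turn about z gives the same grasp; the last joint's range is limited). The gripper opens to 92 mm and grips with 3 to 60 N. Pads are 19 mm wide; open, the fingers measure 130 mm over their backs; the gripper's body (75 mm by 190 mm) begins 47 mm behind the grasp point.
Start: joints at [1.51, 0.501, -0.427, 1.55, 0.221, 1.138, -0.21], TCP at [0.207, -0.616, 0.227] pointing down, gripper open.
Joint ranges: [-2.88, 2.88], [-0.31, 2.03], [-1.54, 1.56], [0.2, 2.42], [-1.41, 4.55], [0.19, 2.02], [-2.57, 2.57]. Speed limits (rad/s): [2.57, 2.57, 3.14, 3.14, 3.14, 3.14, 3.14].

INTERFACE

Orientations are given as a unit quaternion [x, y, z, w].
In Python, from bench import manip, effector, viewer gives the robot as it stands. Calls block until the motion is done:
- manip.move_pose(position, orientation): joint-space move of the TCP to a pose.
- manip.servo_line(position, ori=None, vel=0.15): straight line of the TCP; ori=None keeps the orientation; vel is the mean speed in m/s.
- manip.movej(angles): joint-space move.
- effector.open_jaws() and effector.close(f_grip=None): open the fingers fully, or close them until they stop; f_grip is the grip in N (None keeps the last).
- manip.sleep(seconds).
- manip.solve_ik(position, orientation): joint angles nearest the present ones, or None.
- viewer.get_image(name): name is "scene" or "side" or "wrist"; returns the picture (400x640x3 uint8, red, green, blue); there is no depth.
- viewer.get_calibration(name): a dict with "vfov" (degrees; the focal length in pixels is half the picture's height over the tangent of half this angle, whatever the lens; pixels are square), "cx", "cy" (the principal point, pixels), "eye" and "attitude" of the camera in the world. Camera axes: x right, y down, z forward; pixel columns grow to the right and rows downward; lengths in m; the calibration is good to about 2 mm. A picture is of the moment at which its call begins: read the wrist's pose just before it. get_calibration takes no time and is no camera call; for the wrist camera it gives the pose at the moment of the call.
A pose or a line that the arm cannot do raises manip.PlanningError and nothing moves.
- manip.hand_in(): hands the job in, once; it reports no verdict.
Readings, each from a call of its own:
- manip.current_clock(): time.
- manip.current_q(): joint angles.
- manip.current_joint_velocities(): joint speeds.
- manip.current_tau(): joint torques, N m.
- manip.current_tool_pos(): TCP position.
- manip.current_tcp_rot(): TCP orientation.
- manip.current_force(): force on the tool from outside, world axes, zero at the start.
- manip.current_wrist_torque(): the same for the moment, N m.
- manip.current_finger_gap(): finger opening in m.
Only numpy, scipy, OpenCV 4.12 (cv2) and the standard library are available. Lean on these libraries where they do the work, as an engineer would, in place of code of your own. Each camera call takes 0.05 s, during which the arm holds its last target.

## Working session

There is one attempt and no reset: what is moved stays moved. The work goes in short steps, each a Python script; the robot and the scene stay as the last script left them, time stands still between calls to the robot, and variables do not carry over. Pictures are saved under pics/ and viewed, and the job is handed in when it is done.

```bash
ls; mkdir -p pics; python3 - <<'E'
from bench import manip, effector, viewer
import cv2
print(manip.current_clock())
for n in ["scene","side","wrist"]:
    c=viewer.get_calibration(n); print(n,c)
    cv2.imwrite(f"pics/{n}0.png",viewer.get_image(n)[:,:,::-1])
print(manip.current_clock(), manip.current_tcp_rot())
E
```

```text
pics
0.0
scene {'vfov': 55.184139778578434, 'cx': 321.43567196247733, 'cy': 200.1117138304054, 'eye': array([1.09796543, 0.0113029 , 0.80694194]), 'attitude': array([ 0.69652819,  0.65525272, -0.20158582, -0.21179118])}
side {'vfov': 51.58854707262452, 'cx': 322.0857614032285, 'cy': 201.37289772383212, 'eye': array([ 0.39281975, -0.70817513,  0.67345576]), 'attitude': array([ 0.89212204, -0.11024174,  0.06564049, -0.43319321])}
wrist {'vfov': 65.41986500106134, 'cx': 322.02519137739296, 'cy': 199.87740597893415, 'eye': array([ 0.26980744, -0.59415032,  0.3839323 ]), 'attitude': array([ 0.80550761, -0.57906893, -0.07427119,  0.10158963])}
0.15 [ 8.11852533e-01 -5.83862096e-01 -5.65149631e-04 -4.45671922e-04]
```

View pics/scene0.png

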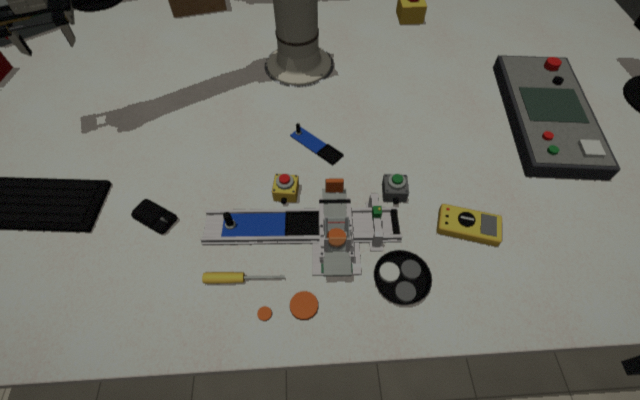

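View pics/side0.png

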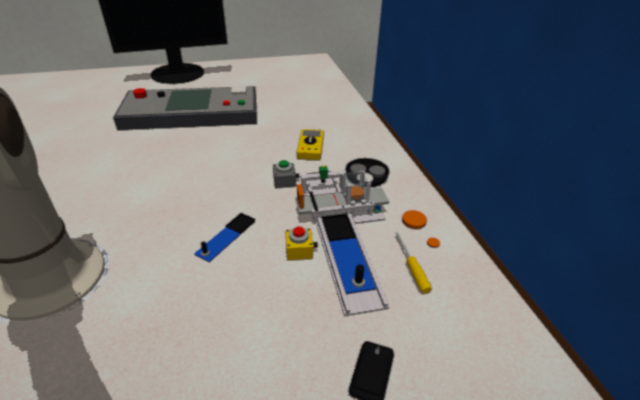

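View pics/wrist0.png

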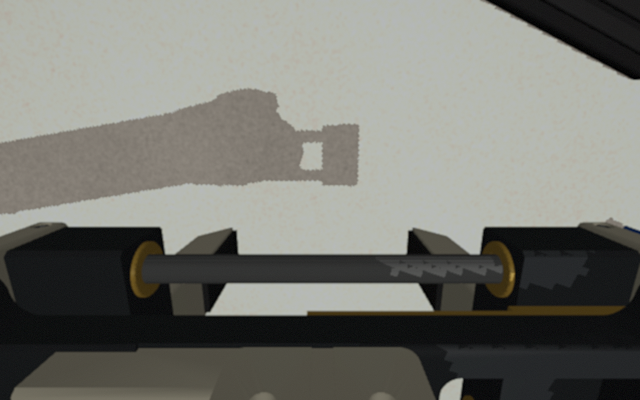

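```bash
python3 - <<'E'
import cv2
a=cv2.imread("pics/scene0.png"); 
cv2.imwrite("pics/sc_a.png",cv2.resize(a[170:290,195:355],None,fx=5,fy=5,interpolation=cv2.INTER_CUBIC))
cv2.imwrite("pics/sc_b.png",cv2.resize(a[165:285,270:420],None,fx=5,fy=5,interpolation=cv2.INTER_CUBIC))
a=cv2.imread("pics/side0.png"); 
cv2.imwrite("pics/si_a.png",cv2.resize(a[145:255,265:405],None,fx=5,fy=5,interpolation=cv2.INTER_CUBIC))
E
```

```text
(no output)
```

View pics/sc_a.png

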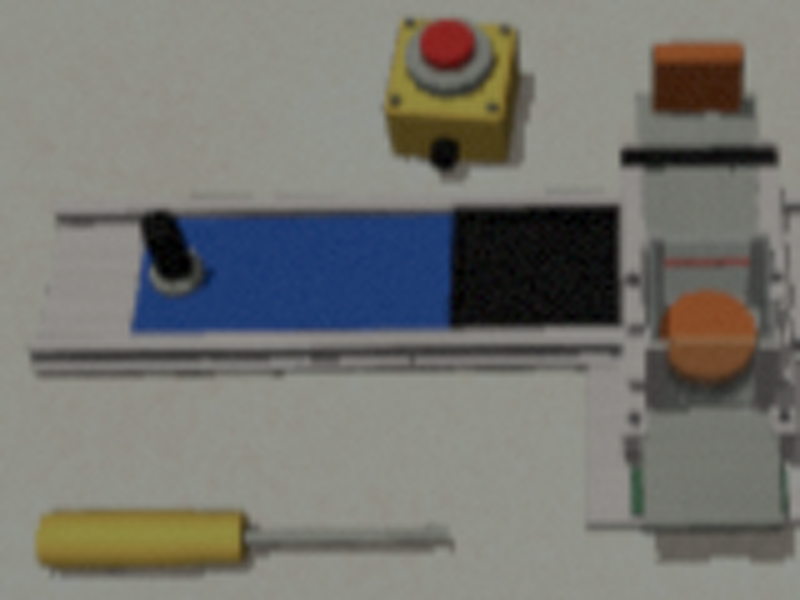

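View pics/sc_b.png

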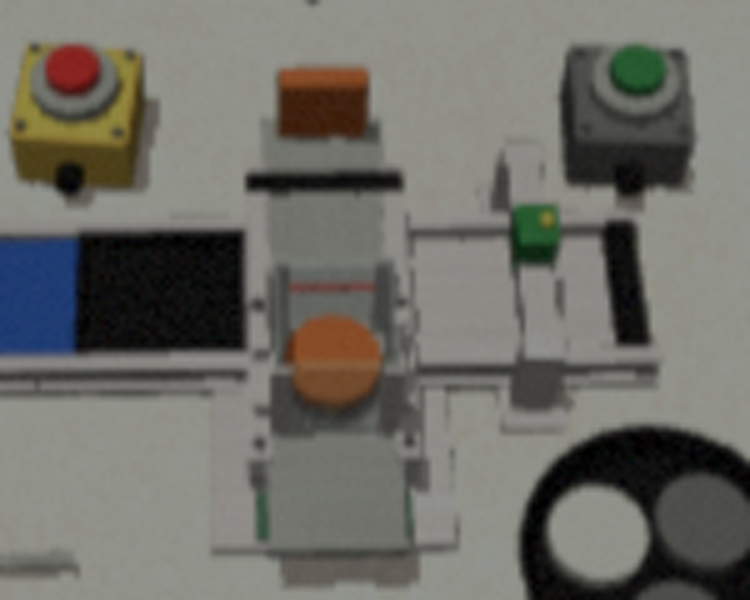

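View pics/si_a.png

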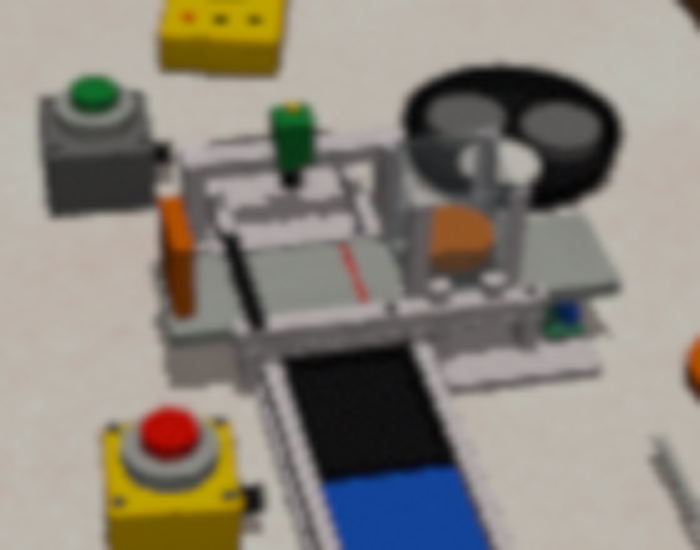

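```bash
cat > h.py <<'E'
from bench import manip, effector, viewer
import numpy as np, cv2
from scipy.spatial.transform import Rotation as R
def cam(n): return viewer.get_calibration(n)
def proj(c,P):
    P=np.atleast_2d(P); f=200/np.tan(np.radians(c['vfov']/2))
    q=R.from_quat(c['attitude']).inv().apply(P-c['eye']); return q[:,:2]/q[:,2:]*f+[c['cx'],c['cy']]
def ray(c,uv,z):
    f=200/np.tan(np.radians(c['vfov']/2))
    d=R.from_quat(c['attitude']).apply([(uv[0]-c['cx'])/f,(uv[1]-c['cy'])/f,1.]); return c['eye']+d*(z-c['eye'][2])/d[2]
def down(a): # jaw axis at angle a in world xy, tool z down
    x=np.array([np.cos(a),np.sin(a),0]);z=np.array([0,0,-1.]);return R.from_matrix(np.c_[x,np.cross(z,x),z]).as_quat()
E
cat > m.py <<'E'
from h import *
s,d=cam("scene"),cam("side")
b=lambda u,v:(270+u/5,165+v/5); a=lambda u,v:(195+u/5,170+v/5); g=lambda u,v:(265+u/5,145+v/5)
for n,uv,z in [("tab",b(323,78),.086),("tabR",b(323,70),.086),("red line",b(332,286),.04),("green",b(638,69),.062),("red",b(72,68),.062),("knob",a(158,219),.064),("tail top",a(147,212),.016),("tail bot",a(132,330),.016),("tray front far corner",a(619,206),.023),("tray near",a(619,322),.023),("end stop topL",b(604,224),.026),("end stop botL",b(620,342),.026),("orange",b(335,355),.06)]:
    print(n,ray(s,uv,z).round(4))
for n,uv,z in [("green",g(95,90),.062),("red",g(169,430),.062),("knob",(359.5,268),.064),("redline f",g(347,275),.04),("tab top",g(174,201),.086)]:
    print("side",n,ray(d,uv,z).round(4))
E
python3 m.py
```

```text
tab [0.559  0.0724 0.086 ]
tabR [0.5543 0.0728 0.086 ]
red line [0.6454 0.0709 0.04  ]
green [0.5452 0.2281 0.062 ]
red [ 0.5274 -0.0474  0.062 ]
knob [ 0.6218 -0.1799  0.064 ]
tail top [ 0.5866 -0.198   0.016 ]
tail bot [ 0.652  -0.1997  0.016 ]
tray front far corner [0.6019 0.0322 0.023 ]
tray near [0.6658 0.0286 0.023 ]
end stop topL [0.6106 0.2061 0.026 ]
end stop botL [0.6756 0.203  0.026 ]
orange [0.6927 0.0677 0.06  ]
side green [0.5461 0.2313 0.062 ]
side red [ 0.5273 -0.0458  0.062 ]
side knob [ 0.6211 -0.1826  0.064 ]
side redline f [0.6428 0.0701 0.04  ]
side tab top [0.5591 0.0887 0.086 ]
```

```bash
cat > p.py <<'E'
from h import *
O=np.array([.635,.0695]); yaw=-.05
def W(x,y,z):
    c,s=np.cos(yaw),np.sin(yaw); return np.array([O[0]+c*x-s*y,O[1]+s*x+c*y,z])
E
python3 - <<'E'
from p import *
for a in (yaw,yaw+np.pi):
  for n,P in dict(knob=W(0,-.25,.03),knobup=W(0,-.25,.2),kend=W(0,-.078,.03),tab=W(-.078,0,.056),tabup=W(-.078,0,.2),tabout=W(-.14,0,.056),green=np.array([.545,.2285,.05])).items():
    q=manip.solve_ik(P,down(a)); print(n,round(a,2),None if q is None else np.round(q,2))
i=viewer.get_calibration
s=cam("scene");d=cam("side")
print(proj(s,W(0,-.25,.064)),proj(s,W(-.078,0,.086)),proj(s,W(.01,0,.04)),proj(s,W(0,.137,.026)))
print(proj(d,W(0,-.25,.064)),proj(d,W(-.078,0,.086)),proj(d,W(.01,0,.04)),proj(d,W(0,.137,.026)))
E
```

```text
knob -0.05 [ 0.75  0.83 -0.74  1.67  0.68  0.91 -0.31]
knobup -0.05 [ 0.89  0.7  -0.99  1.57  0.61  1.21 -0.26]
kend -0.05 [ 0.54  0.84 -0.81  1.71  0.75  0.92 -0.63]
tab -0.05 [ 0.39  0.67 -0.74  1.89  0.6   0.83 -0.72]
tabup -0.05 [ 0.73  0.72 -1.31  1.79  0.74  1.24 -0.84]
tabout -0.05 [ 0.43  0.59 -0.79  2.03  0.61  0.76 -0.79]
green -0.05 [ 0.29  0.88 -1.04  1.81  0.9   1.02 -1.18]
knob 3.09 [-0.13  0.76  0.52  1.7  -0.49  0.81 -2.57]
knobup 3.09 [-0.54  0.93  1.35  1.62 -0.92  1.37 -2.26]
kend 3.09 [-0.75  1.04  1.12  1.76 -1.07  1.09 -2.43]
tab 3.09 [ 0.7   1.04 -1.31  1.88  1.11  1.19  2.08]
tabup 3.09 [ 0.73  0.72 -1.3   1.79  0.73  1.23  2.31]
tabout 3.09 [ 0.74  0.95 -1.31  2.03  1.07  1.11  2.01]
green 3.09 [ 0.4   1.09 -1.31  1.81  1.14  1.23  1.83]
[[226.47038617 214.07269356]] [[334.96704779 179.92303887]] [[335.58000906 222.07567348]] [[393.0135114  220.86946655]]
[[359.7545148  266.98845654]] [[300.3387716  188.97329011]] [[335.3463328  200.13886847]] [[320.26127225 174.61335914]]
```

Model matches the pixels within about 1 px. Candidates: the carrier could be the large one in the track (knob at 226,214) or the small copy at (316,143). I choose the large one. The middle-sized orange disc is in the magazine (337,238); the look-alikes are at (304,305) and (264,313). Green start is at (398,179), red stop at (284,179); the console buttons at far right are not ours.

```bash
python3 - <<'E'
from p import *
manip.move_pose(W(0,-.25,.17),down(yaw))
c=cam("wrist"); cv2.imwrite("pics/w1.png",viewer.get_image("wrist")[:,:,::-1])
print(manip.current_clock(),manip.current_tool_pos(),manip.current_force())
print(proj(c,[W(0,-.25,.064),W(0,-.25,.02),W(0,-.315,.008),W(-.046,-.315,.02),W(-.046,-.05,.02),W(.046,-.05,.02)]).round(0))
np.savez("w1.npz",**{k:v for k,v in c.items()})
E
```

```text
2.3667 [ 0.62207317 -0.18219835  0.16990444] [ 0.13710621 -0.19691992 -0.30805609]
[[323. 197.]
 [323. 186.]
 [323. 242.]
 [280. 246.]
 [268. -44.]
 [376. -45.]]
```

View pics/w1.png

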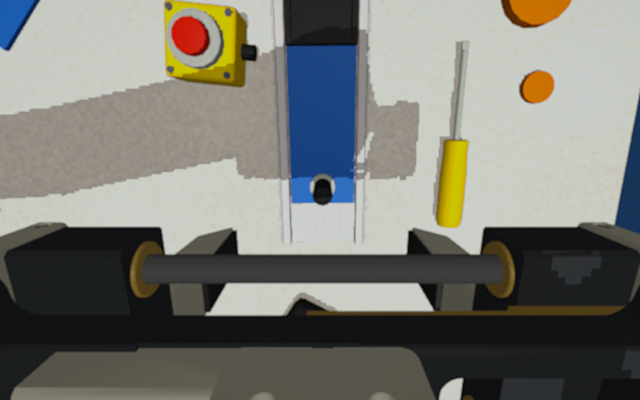

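```bash
python3 - <<'E'
import cv2
a=cv2.imread("pics/w1.png")
cv2.imwrite("pics/w1a.png",cv2.resize(a[0:100,240:400],None,fx=5,fy=5,interpolation=cv2.INTER_CUBIC))
cv2.imwrite("pics/w1b.png",cv2.resize(a[150:250,240:400],None,fx=5,fy=5,interpolation=cv2.INTER_CUBIC))
E
```

```text
(no output)
```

View pics/w1a.png

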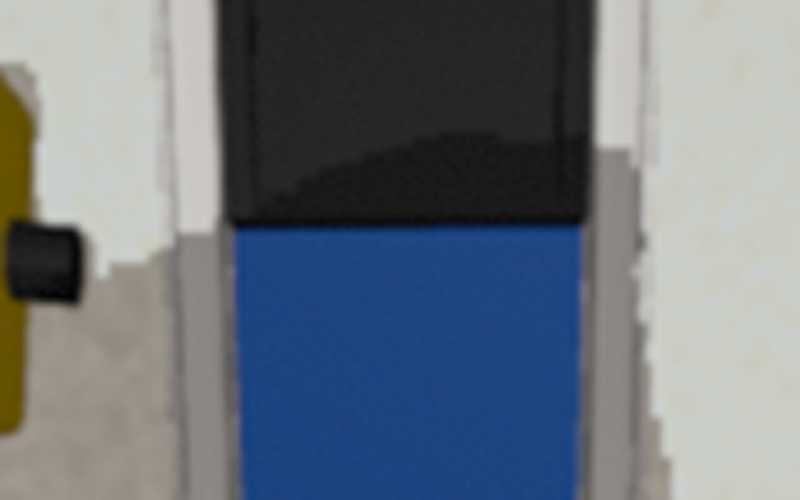

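View pics/w1b.png

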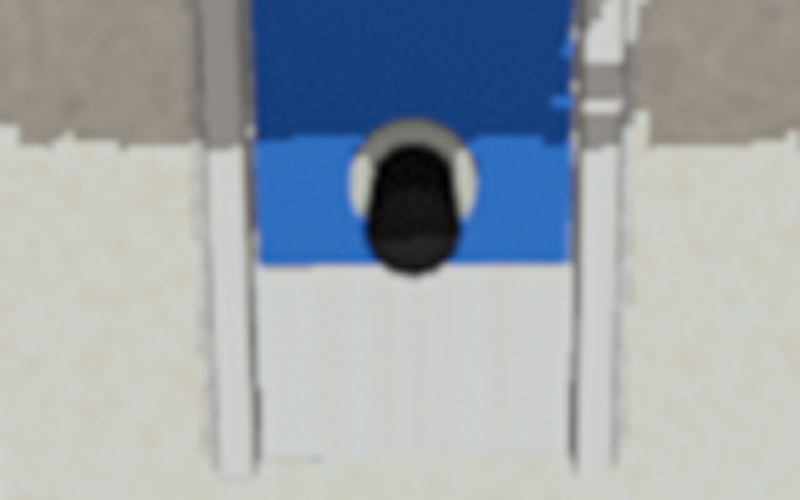

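Picture: the knob top is at (323,196), rails centred on it as the model predicts, red box clear to the left. Grasping the knob and pushing 77 mm.

```bash
python3 - <<'E'
from p import *
manip.servo_line(W(0,-.25,.031),vel=.15)
effector.close(f_grip=15)
print(manip.current_finger_gap(),manip.current_force())
manip.servo_line(W(0,-.173,.031),vel=.06)
print(manip.current_force(),manip.current_tool_pos(),W(0,-.173,.031),manip.current_clock())
effector.open_jaws()
manip.servo_line(W(0,-.173,.17),vel=.25)
manip.move_pose(W(-.078,0,.16),down(yaw))
s=viewer.get_image("scene"); w=viewer.get_image("wrist")
cv2.imwrite("pics/w2.png",w[:,:,::-1]);d=viewer.get_image("side")
c=cam("wrist");print(proj(c,[W(-.078,0,.086),W(-.05,0,.047),W(.01,0,.04)]).round(1),manip.current_clock())
cv2.imwrite("pics/si2.png",cv2.resize(d[145:275,265:405],None,fx=4,fy=4,interpolation=2)[:,:,::-1])
E
```

```text
0.017730218681288143 [ 0.29534193 -0.22297266  0.13542925]
[ 0.22249641  0.17180429 -1.56652691] [ 0.62632991 -0.10351858  0.03095298] [ 0.6263536 -0.1032838  0.031    ] 6.0167
[[321.  206.6]
 [352.6 194.7]
 [417.4 192.7]] 8.9083
```

View pics/w2.png

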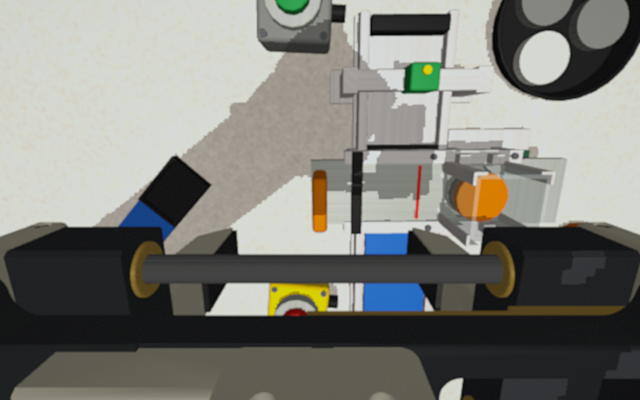

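View pics/si2.png

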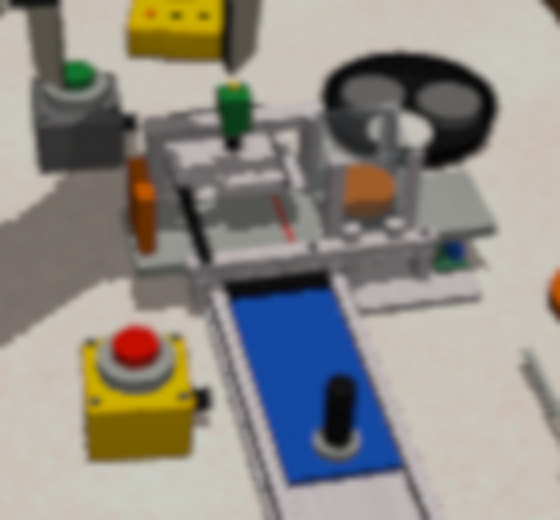

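```bash
python3 - <<'E'
from p import *
d=cam("side"); print(proj(d,W(0,-.173,.064)))
c=cam("wrist"); print(proj(c,[W(-.084,.022,.086),W(-.072,-.022,.086),W(-.05,.022,.047),W(-.05,-.03,.047),W(.01,.022,.04),W(.01,-.022,.04),W(0,.137,.026)]).round(1))
w=cv2.imread("pics/w2.png"); cv2.imwrite("pics/w2a.png",cv2.resize(w[140:240,295:445],None,fx=5,fy=5,interpolation=2))
E
```

```text
[[349.84668757 240.72932488]]
[[313.  178.5]
 [328.8 233.4]
 [353.1 170.2]
 [351.9 226.5]
 [419.2 168.8]
 [415.7 215.7]
 [412.5  31.7]]
```

View pics/w2a.png

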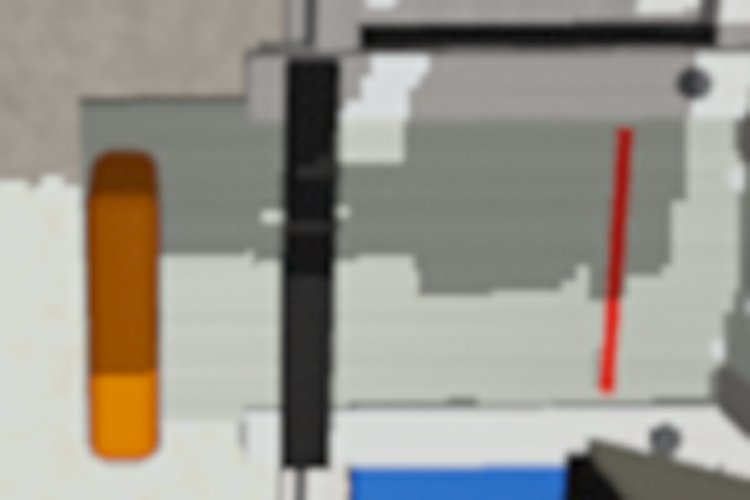

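Knob is where predicted (350,240 in side view), tab at wrist (320,205) within 1 mm of the model. Grip the tab and find its home stop.

```bash
python3 - <<'E'
from p import *
manip.servo_line(W(-.0785,0,.056),vel=.1)
effector.close(f_grip=45)
f=lambda:(R.from_euler('z',-yaw).apply(manip.current_force())).round(2)
def rx(): 
    p=manip.current_tool_pos(); return round(float(np.cos(yaw)*(p[0]-O[0])+np.sin(yaw)*(p[1]-O[1])),5)
print(manip.current_finger_gap(),f(),rx())
for x in (-.0775,-.0765,-.0755,-.0745):
    manip.servo_line(W(x,0,.056),vel=.02); print(x,rx(),f())
    if abs(f()[0])>16: break
print(manip.current_clock())
E
```

```text
0.0118147219672782 [-2.44 -0.02  2.49] -0.0794
-0.0775 -0.0794 [-8.24 -1.51  6.81]
-0.0765 -0.07942 [-11.64  -0.75   9.85]
-0.0755 -0.07943 [-13.75  -1.86  12.95]
-0.0745 -0.07942 [-16.59  -2.61  15.19]
12.3083
```

```bash
cat >> p.py <<'E'
f=lambda:(R.from_euler('z',-yaw).apply(manip.current_force())).round(2)
def rx():
    p=manip.current_tool_pos(); return round(float(np.cos(yaw)*(p[0]-O[0])+np.sin(yaw)*(p[1]-O[1])),5)
E
python3 - <<'E'
from p import *
manip.servo_line(W(-.079,0,.056),vel=.05)
manip.servo_line(W(-.134,0,.056),vel=.05); manip.sleep(.2)
print(rx(),f(),manip.current_tool_pos(),manip.current_finger_gap())
c=cam("wrist");w=viewer.get_image("wrist");s=viewer.get_image("scene")
cv2.imwrite("pics/w3.png",w[:,:,::-1]);cv2.imwrite("pics/s3.png",cv2.resize(s[165:285,270:420],None,fx=5,fy=5,interpolation=2)[:,:,::-1])
print(proj(c,[W(-.05,0,.047),W(-.05,0,.04),W(-.046,0,.04)]).round(1),manip.current_clock())
E
```

```text
-0.13106 [  7.67   0.75 -10.68] [0.50409117 0.07586498 0.05592003] 0.011942306797335017
[[463.5 240.2]
 [458.3 235.8]
 [465.  235.8]] 14.1083
```

View pics/w3.png

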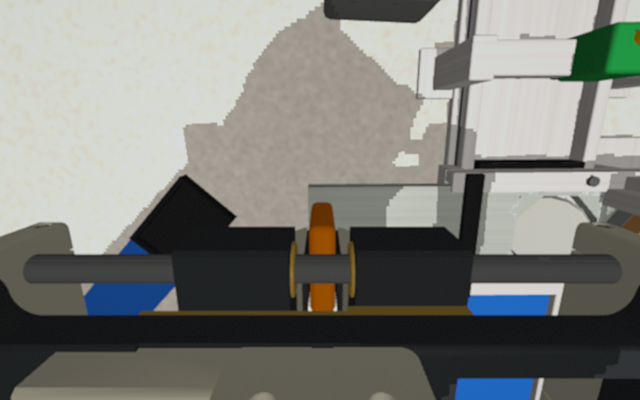

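View pics/s3.png

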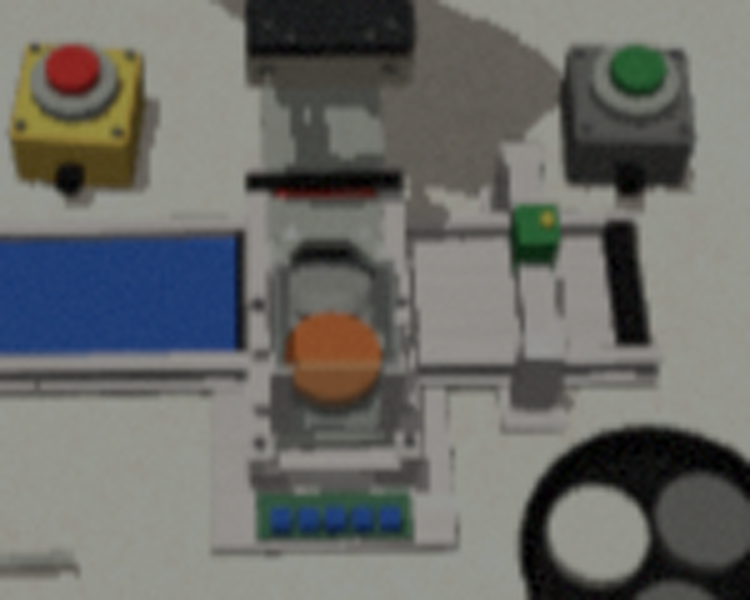

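Slide is about 52 mm out, red line just reaching the strap (scene crop 323,192); the puck is still moving with the pocket. Creep on to 60 mm.

```bash
python3 - <<'E'
from p import *
x=-.1415
manip.servo_line(W(x,0,.056),vel=.03)
for i in range(6):
    t=-.0794-rx(); print(x,t,f())
    if t>.0600: break
    x-=max(.0005,min(.0605-t,.001)); manip.servo_line(W(x,0,.056),vel=.02)
manip.sleep(.3); print(rx(),-.0794-rx(),manip.current_finger_gap(),f())
s=viewer.get_image("scene");w=viewer.get_image("wrist");d=viewer.get_image("side")
cv2.imwrite("pics/s4.png",cv2.resize(s[165:285,270:420],None,fx=5,fy=5,interpolation=2)[:,:,::-1])
cv2.imwrite("pics/w4.png",cv2.resize(w[150:300,440:640],None,fx=4,fy=4,interpolation=2)[:,:,::-1])
cv2.imwrite("pics/d4.png",cv2.resize(d[145:275,265:405],None,fx=4,fy=4,interpolation=2)[:,:,::-1])
print(manip.current_clock())
E
```

```text
-0.1415 0.05932000000000001 [  6.9    0.72 -11.62]
-0.1425 0.059980000000000006 [  8.46   1.26 -10.75]
-0.14301999999999998 0.06040000000000001 [  8.85   1.26 -12.05]
-0.13981 0.06040999999999999 0.011692938353323796 [  8.84   0.92 -11.28]
15.4583
```

View pics/s4.png

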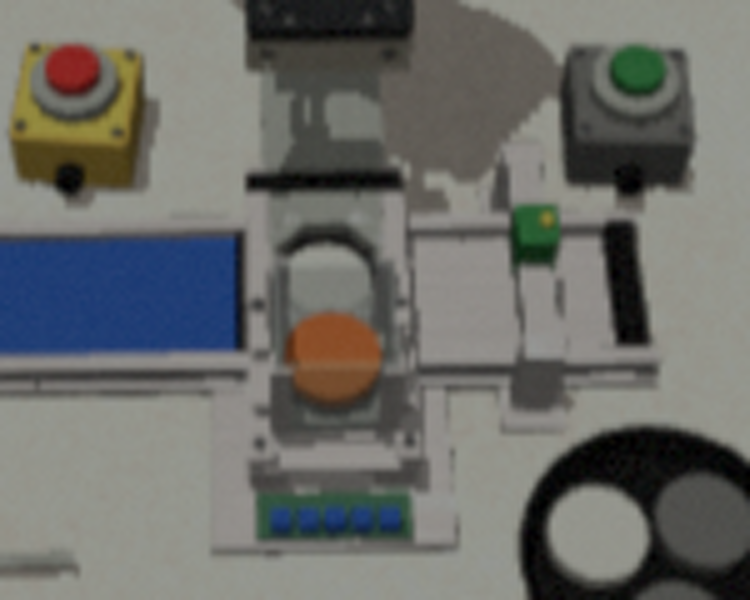

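View pics/w4.png

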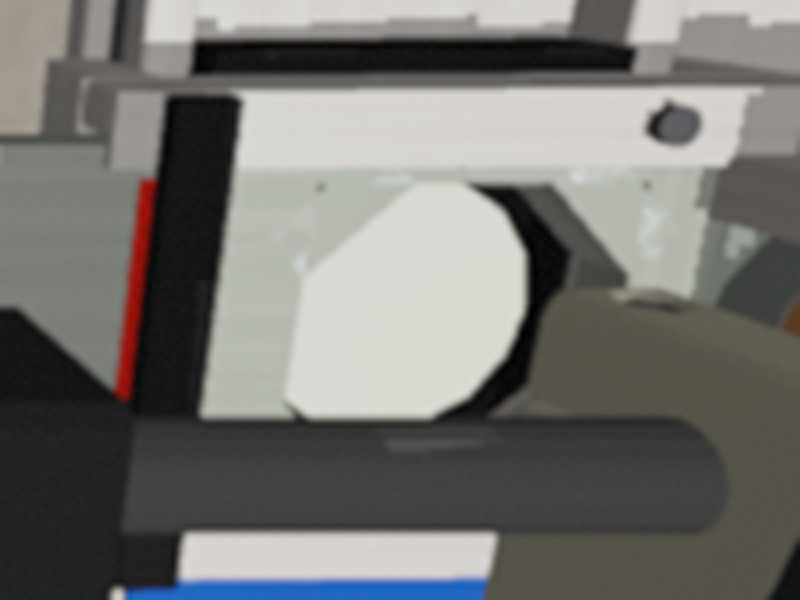

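View pics/d4.png

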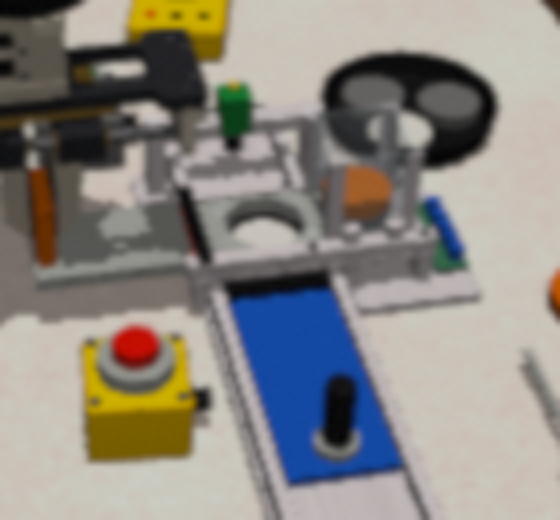

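The red line's front edge sits in line with the strap's front edge in perspective, and the hole's octagon edge cuts across the white puck (wrist 540,225), so it lies below the plate, in the tray. Pushing the slide home.

```bash
python3 - <<'E'
from p import *
manip.servo_line(W(-.085,0,.056),vel=.07)
print(rx(),f())
for x in (-.0765,-.0735,-.0725,-.0715):
    manip.servo_line(W(x,0,.056),vel=.03); F=f(); print(x,rx(),F)
    if abs(F[0])>17: break
manip.servo_line(W(-.0785,0,.056),vel=.05); print(rx(),f())
effector.open_jaws(); print(rx(),f(),manip.current_finger_gap())
manip.servo_line(W(-.0785,0,.14),vel=.2)
s=viewer.get_image("scene");w=viewer.get_image("wrist")
cv2.imwrite("pics/s5.png",cv2.resize(s[165:285,270:420],None,fx=5,fy=5,interpolation=2)[:,:,::-1])
cv2.imwrite("pics/w5.png",w[:,:,::-1])
c=cam("wrist");print(proj(c,[W(.01,.0,.04),W(-.078,.022,.086),W(-.072,-.022,.086)]),manip.current_clock())
E
```

```text
-0.08671 [-6.39 -1.59  4.07]
-0.0765 -0.07945 [-11.01  -1.06   9.17]
-0.0735 -0.07947 [-19.17  -3.44  17.33]
-0.07951 [-5.65 -0.75  2.81]
-0.07853 [ 1.37 -0.54 -0.09] 0.09176344239867329
[[427.87057536 200.39329341]
 [324.7564253  186.24069737]
 [332.89683923 245.5994502 ]] 19.35
```

View pics/s5.png

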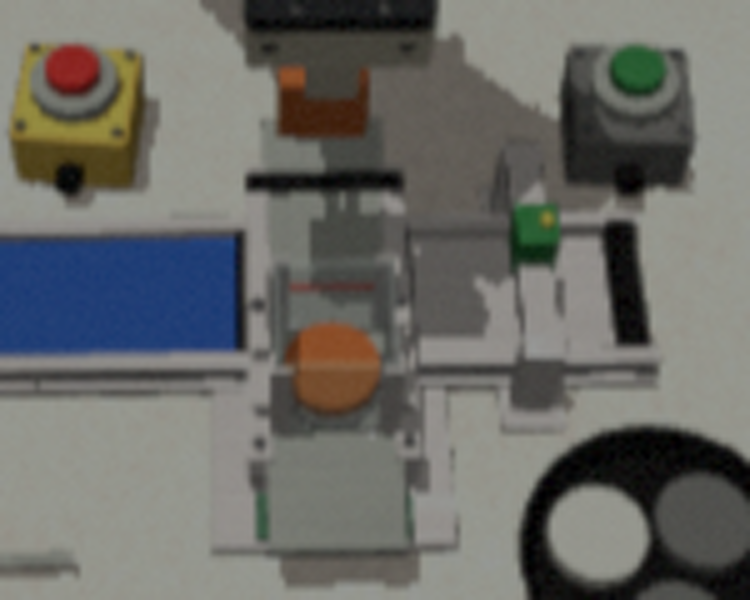

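View pics/w5.png

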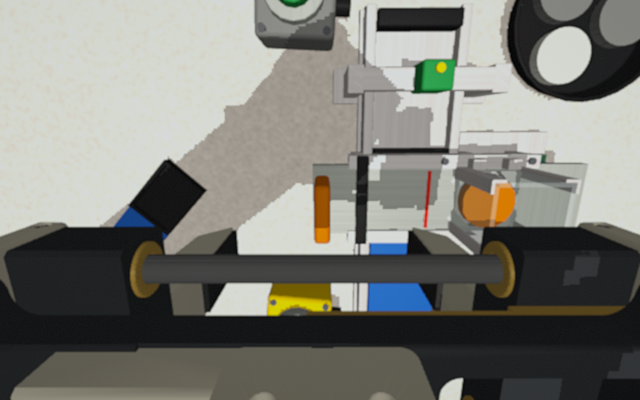

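Slide is home: red line and tab are back at their starting pixels, and the orange puck dropped one level. Now push the carrier on to the stop.

```bash
python3 - <<'E'
from p import *
def ry():
    p=manip.current_tool_pos(); return round(float(-np.sin(yaw)*(p[0]-O[0])+np.cos(yaw)*(p[1]-O[1])),5)
manip.servo_line(W(-.0785,0,.17),vel=.2)
manip.move_pose(W(0,-.173,.15),down(yaw))
manip.servo_line(W(0,-.173,.031),vel=.15)
effector.close(f_grip=15); print(manip.current_finger_gap(),f())
manip.servo_line(W(0,-.085,.031),vel=.06); print(ry(),f())
for y in np.arange(-.083,-.066,.002):
    manip.servo_line(W(0,y,.031),vel=.03); F=f(); print(round(y,4),ry(),F)
    if abs(F[1])>6: break
manip.servo_line(W(0,ry(),.031),vel=.03);print(ry(),f())
effector.open_jaws(); print(f())
manip.servo_line(W(0,ry(),.17),vel=.2)
w=viewer.get_image("wrist");s=viewer.get_image("scene");d=viewer.get_image("side")
cv2.imwrite("pics/w6.png",w[:,:,::-1]);cv2.imwrite("pics/s6.png",cv2.resize(s[165:285,270:420],None,fx=5,fy=5,interpolation=2)[:,:,::-1])
cv2.imwrite("pics/d6.png",cv2.resize(d[145:275,265:405],None,fx=4,fy=4,interpolation=2)[:,:,::-1])
print(manip.current_clock())
E
```

```text
0.017695723756590943 [0.27 0.13 0.01]
-0.08508 [ 0.65  1.04 -2.04]
-0.083 -0.08328 [ 0.43 -0.37 -1.13]
-0.081 -0.08077 [ 0.32  0.13 -1.36]
-0.079 -0.0785 [-0.33  0.13 -0.62]
-0.077 -0.0772 [ 0.62 -0.65 -0.36]
-0.075 -0.07716 [-0.89 -6.06  1.06]
-0.07717 [-0.08 -2.47 -0.37]
[ 0.31  0.41 -0.04]
27.875
```

View pics/s6.png

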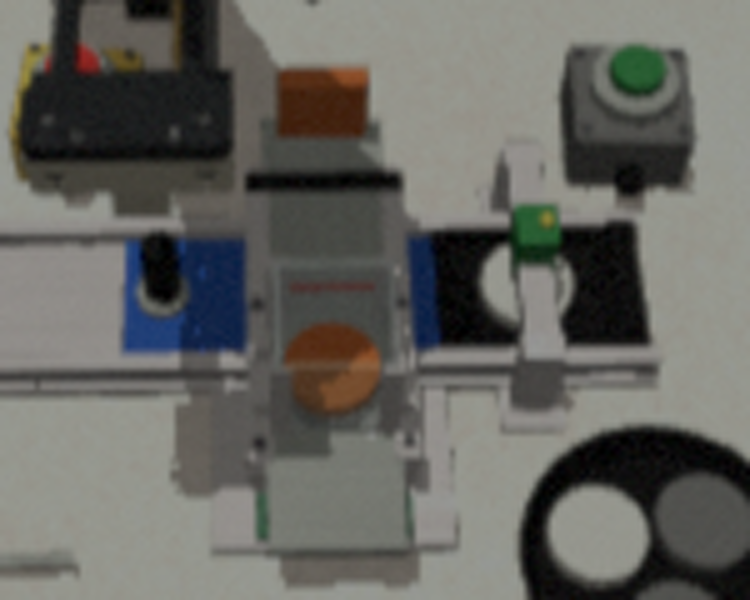

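View pics/d6.png

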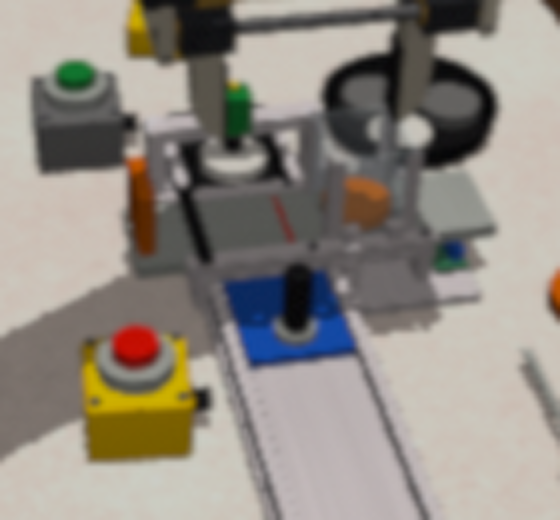

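View pics/w6.png

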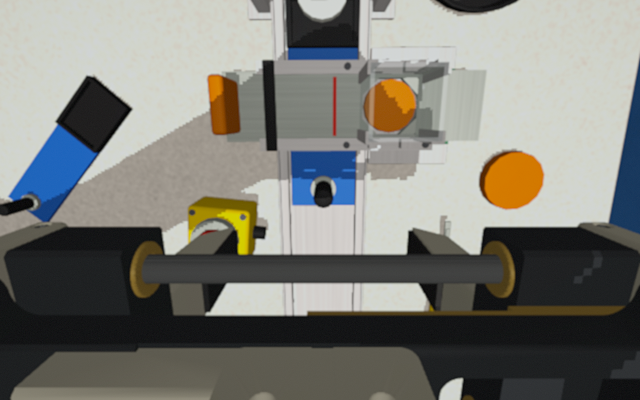

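Carrier hit the stop at knob y = -77 mm (−6 N); the scene shows the tray against the black stop with the white puck under the sensor (527,280 in crop). Now the green button.

```bash
python3 - <<'E'
from p import *
G=np.array([.5457,.2297])
effector.close(f_grip=20)
manip.move_pose([G[0],G[1]-.0,.12],down(yaw))
c=cam("wrist");w=viewer.get_image("wrist");d=viewer.get_image("side")
cv2.imwrite("pics/w7.png",w[:,:,::-1]);cv2.imwrite("pics/d7.png",cv2.resize(d[130:250,240:400],None,fx=5,fy=5,interpolation=2)[:,:,::-1])
print(proj(c,[[*G,.062]]),manip.current_tool_pos(),manip.current_clock())
E
```

```text
[[320.30196712 213.07966436]] [0.54742464 0.22732739 0.12005254] 30.425
```

View pics/w7.png

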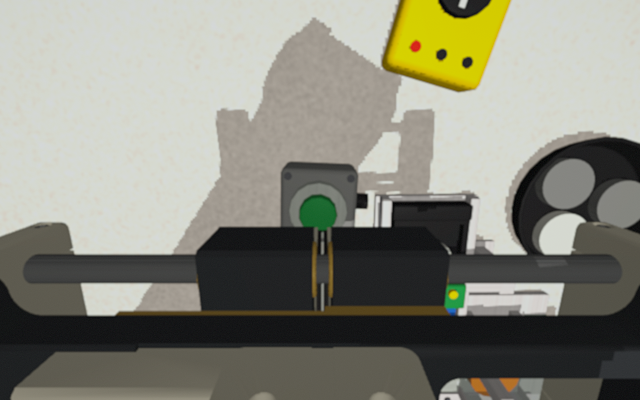

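View pics/d7.png

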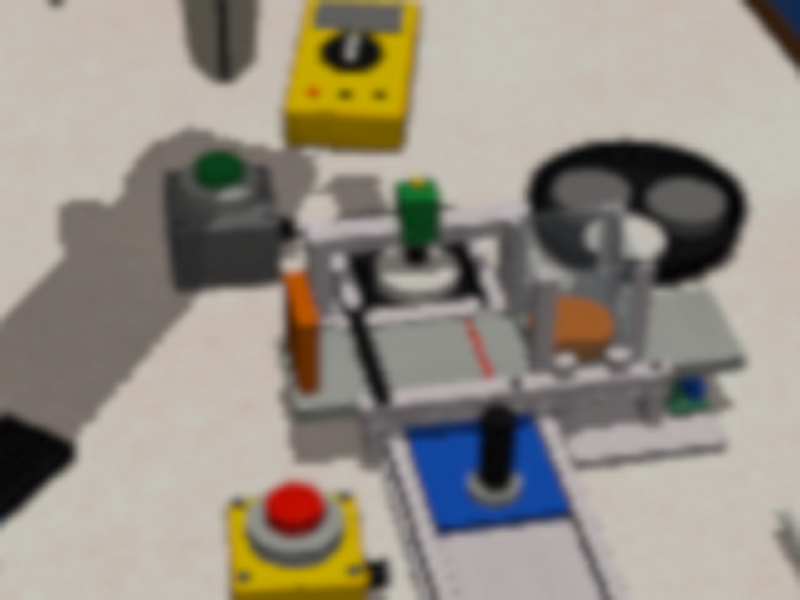

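```bash
python3 - <<'E'
from p import *
G=np.array([.5452,.2297])
manip.servo_line([*G,.066],vel=.1); print(manip.current_tool_pos(),f())
for z in (.062,.059,.056,.054,.052,.050,.048):
    manip.servo_line([*G,z],vel=.04); F=f(); print(z,manip.current_tool_pos().round(4),F)
    if F[2]>14: break
manip.sleep(.3); print(manip.current_tool_pos().round(4),f())
manip.servo_line([*G,.16],vel=.15); manip.sleep(.2)
s=viewer.get_image("scene");d=viewer.get_image("side")
cv2.imwrite("pics/s8.png",s[:,:,::-1]);cv2.imwrite("pics/d8.png",cv2.resize(d[130:250,240:400],None,fx=5,fy=5,interpolation=2)[:,:,::-1])
print(f(),manip.current_clock())
E
```

```text
[0.54479864 0.22977923 0.0658387 ] [-1.6  -1.66  1.74]
0.062 [0.5457 0.2305 0.0626] [-0.5  -0.28  3.95]
0.059 [0.5458 0.2305 0.0603] [-1.66 -1.09  8.96]
0.056 [0.5459 0.2307 0.0598] [-8.33 -5.61 29.37]
[0.5459 0.2306 0.0598] [-6.73 -4.83 29.9 ]
[-0.35  0.37 -0.28] 33.3083
```

View pics/s8.png

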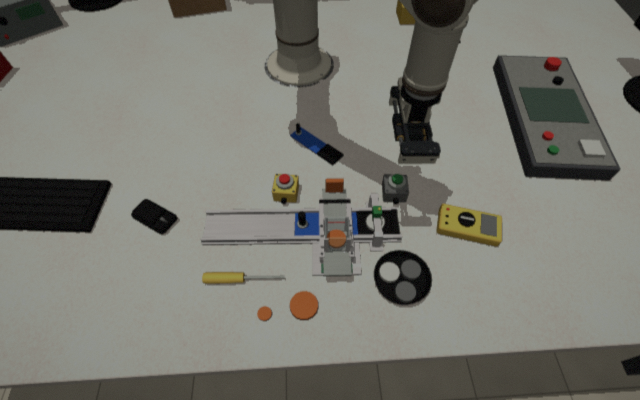

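View pics/d8.png

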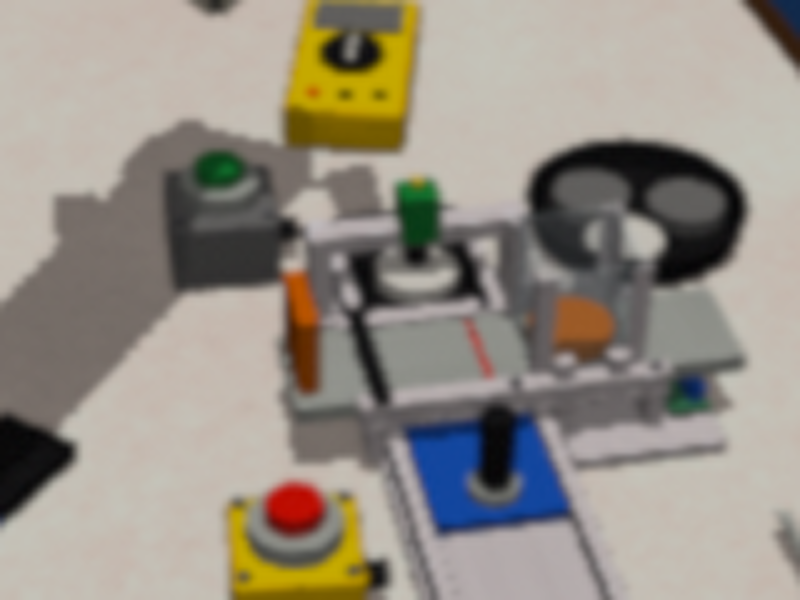

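```bash
python3 - <<'E'
import cv2,numpy as np
a=cv2.imread("pics/scene0.png");b=cv2.imread("pics/s8.png")
im=np.hstack([cv2.resize(x[160:210,370:420],None,fx=8,fy=8,interpolation=2) for x in (a,b)]);cv2.imwrite("pics/cmp.png",im)
for x in(a,b):print(x[176:183,395:401].mean((0,1)))
E
```

```text
[45.33333333 85.0952381  36.4047619 ]
[28.26190476 55.92857143 22.02380952]
```

View pics/cmp.png

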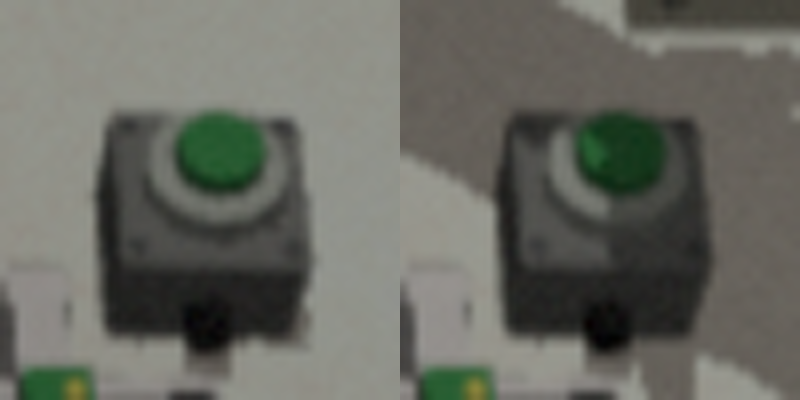

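The press stopped at TCP z = 59.8 mm rather than the expected 56, so I'll measure the force-travel curve and look at the button while it's held.

```bash
python3 - <<'E'
from p import *
G=np.array([.5452,.2297])
manip.servo_line([*G,.074],vel=.15)
for z in (.072,.068,.067,.066,.065,.064,.063,.062,.061,.060,.059,.058,.057):
    manip.servo_line([*G,z],vel=.04); manip.sleep(.1); F=f(); print(z,manip.current_tool_pos().round(4),F)
    if F[2]>22: break
d=viewer.get_image("side");s=viewer.get_image("scene")
cv2.imwrite("pics/d9.png",np.hstack([cv2.resize(x[y:y+50,q:q+50],None,fx=8,fy=8,interpolation=2) for x,y,q in((d,145,260),(s,155,370))])[:,:,::-1])
q=R.from_quat(manip.current_tcp_rot()).as_matrix()[:,2];print(q.round(3),manip.current_clock())
E
```

```text
0.072 [0.5456 0.2298 0.0726] [-0.83 -0.49  0.47]
0.068 [0.5451 0.2297 0.0679] [-0.22 -0.25 -0.95]
0.067 [0.5452 0.2297 0.067 ] [0.05 0.64 0.66]
0.066 [0.5454 0.2298 0.0662] [ 0.32 -0.93  0.78]
0.065 [0.5454 0.2298 0.0651] [ 0.16 -0.45  2.52]
0.064 [0.5454 0.2298 0.0641] [1.58 0.1  2.76]
0.063 [0.5453 0.2298 0.0631] [1.18 0.79 2.18]
0.062 [0.5454 0.2299 0.0621] [0.26 1.43 3.69]
0.061 [0.5454 0.2298 0.0611] [0.66 1.03 4.19]
0.06 [0.5454 0.2298 0.0603] [0.31 0.03 6.53]
0.059 [0.5454 0.2299 0.0602] [-1.89 -1.39 14.22]
0.058 [0.5454 0.2299 0.06  ] [-2.54 -2.59 20.62]
0.057 [0.5455 0.2299 0.0599] [-5.13 -4.74 27.52]
[ 0.002 -0.002 -1.   ] 38.6833
```

View pics/d9.png

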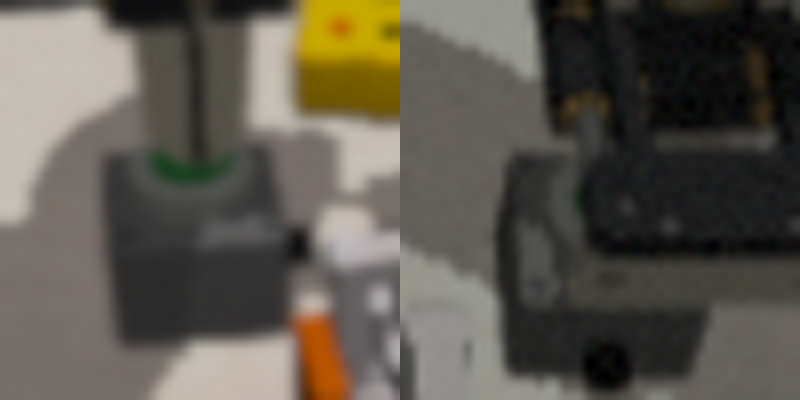

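The curve is a clean full press: contact at 66 mm, spring rising to about 5–6 N over 6 mm, then a hard stop at 60 mm (so the tips reach about 4 mm past the TCP). Retract, check and hand in.

```bash
python3 - <<'E'
from p import *
manip.servo_line([.5452,.2297,.17],vel=.2); manip.sleep(.3)
s=viewer.get_image("scene"); cv2.imwrite("pics/s10.png",cv2.resize(s[165:285,270:420],None,fx=5,fy=5,interpolation=2)[:,:,::-1])
print(f(),manip.current_clock()); manip.hand_in()
E
```

```text
[-0.47 -0.73 -0.59] 39.75
the job is handed in; nothing more can be done
```

View pics/s10.png

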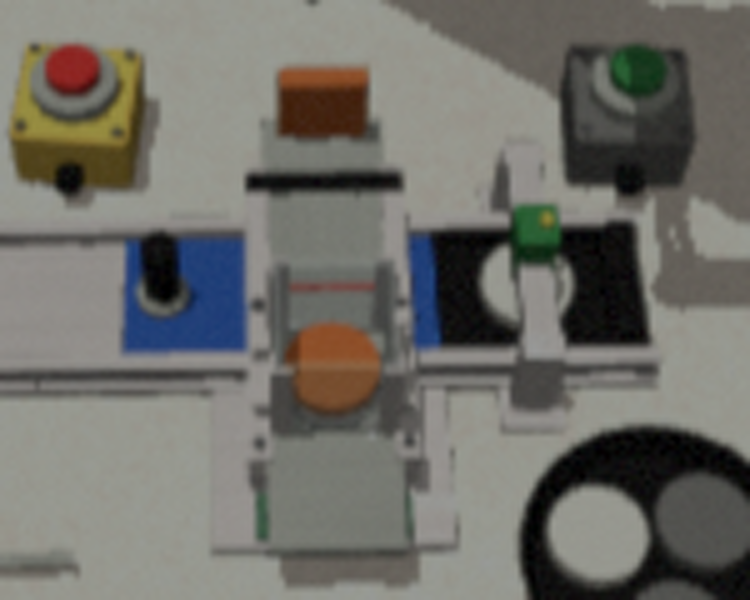

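The job is done in the order asked and handed in at 39.75 s of the 67 s allowed.

1. **Carrier under the feeder:** I gripped the knob and pushed the carrier so the tray sat below the drop hole.
2. **Slide:** I pulled it out 60.4 mm and the white puck dropped into the tray. I then pushed it home until it met the home stop; it read the same position as at the start to within 0.1 mm.
3. **Carrier to the end stop:** I pushed until contact showed at about 6 N. The last picture shows the tray against the stop with the puck under the sensor.
4. **Start button:** I pressed the green button fully down. I did not touch the red button or the other things on the bench.

**Disagreement in the checks:** the button bottomed out at a tool height of 60 mm, where I expected 56 mm. I pressed it a second time to measure force against travel. It showed contact at 66 mm, about 6 mm of spring travel up to 5–6 N, then a hard stop, so the press is full. The shut fingertips most likely reach about 4 mm past the tool point. The green button was therefore pressed twice.

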